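# Latch the filled drying tray

### The arm

A 6-joint arm with a two-finger parallel gripper is mounted at the origin on the work surface. World frame = base frame: x ahead of the robot, y to its left, z up, the work surface at z = 0. Lengths are in m, angles in rad, forces in N, time in s.
With the tool pointing down it reaches from about 0.375 to 0.975 m from the base axis. Payload 3.8 kg.
Tool frame: the origin (TCP) lies midway between the tips of the shut fingers; the grasp point (between the pads) lies 19 mm behind it; x points along the fingers, y is the direction in which the jaws open and shut, and the axes are right-handed (so a half turn about x gives the same grasp; the last joint's range is limited). The gripper opens to 88 mm and grips with 3 to 60 N. Pads are 18 mm wide; open, the fingers measure 123 mm over their backs; the gripper's body (75 mm by 187 mm) begins 45 mm behind the grasp point.
Start: joints at [-1.31, 0.264, 1.604, -0, 1.274, -0.037], TCP at [0.198, -0.645, 0.239] pointing down, gripper open.
Joint ranges: [-2.63, 2.63], [-0.94, 2.18], [0.31, 2.57], [-1.31, 4.45], [0, 2.66], [-2.55, 2.55]. Speed limits (rad/s): [2.57, 2.57, 3.14, 3.14, 3.14, 3.14].

### API

Orientations are given as a rotation vector (axis times angle).
In Python, from cell import manip, inverse_kinematics, cams, order gives the robot as it stands. Calls block until the motion is done:
- manip.move_pose(position, orientation): joint-space move of the TCP to a pose.
- manip.move_linear(position, rate=0.15, rot=None): straight line of the TCP; rot=None keeps the orientation; rate is the mean speed in m/s.
- manip.set_joints(angles): joint-space move.
- manip.set_gripper(opening, force=None): finger opening in m; force is the grip in N (None keeps the last); returns when the fingers have stopped.
- manip.dwell(seconds).
- inverse_kinematics(position, orientation): joint angles nearest the present ones, or None.
- manip.state(): the state.
- cams.capture(name): name is "scene" or "side" or "wrist"; returns a dict with "image" (420x560x3 uint8, blue, green, red), "z_map" (420x560 float32, m along the optical axis (not along the pixel's ray), 0 where there is no reading), "intrinsics" (3x3 intrinsics, pixels), "k1" (the pictures are not rectified: a ray, as slopes to the right and down, at radius r is drawn at 1 + k1 r^2 times it, then the intrinsics apply), "position" and "orientation" of the camera in the world; the wrist camera has in their place "T_tool_cam" (4x4, takes a point from camera to tool coordinates, whose origin is the TCP and whose axes are the tool frame's). Camera axes: x right, y down, z forward; pixel columns grow to the right and rows downward; lengths in m; the calibration is good to about 2 mm. A picture is of the moment at which its call begins: read the wrist's pose just before it.
A pose or a line that the arm cannot do raises manip.IKError and nothing moves.
- order.close_job(): hands the job in, once; it reports no verdict.
The state is a dict: "clock": time; "joint_pos": joint angles; "joint_velocities": joint speeds; "tau": joint torques, N m; "tool_pos": TCP position; "tcp_rot": TCP orientation; "contact_force": force on the tool from outside, world axes, zero at the start; "moment": the same for the moment, N m; "gripper_width": finger opening in m.
Only numpy, scipy, OpenCV 4.12 (cv2) and the standard library are available. Lean on these libraries where they do the work, as an engineer would, in place of code of your own. Each camera call takes 0.05 s, during which the arm holds its last target.

### The job

Two covered drying trays lie on the bench, each with a steel latch bar that is swung open. Take the red knob of the tray that holds the yellow flowers and swing its bar round, fully home into the catch on the cover, then let go. Leave the empty tray's bar as it stands.

Things in the scene. Friction and masses are not known exactly. Their poses are not given: they have to be found in the camera images.
- bar_full (a joint): Angle (rad) of the filled tray's latch bar: steel, 125 x 16 x 8 mm, swinging level 46 to 54 mm above the table. 0 = closed, a hard stop: the bar points along the tray's x axis, its tip in the catch. It grows anticlockwise seen from above (1.75 wide open), so closing is clockwise; starts at 0.8 to 1.65. Light friction (about 1 N at the knob) keeps it where it is left; no spring.
- bar_full_pivot (a point): Vertical pivot of that bar, 54 mm above the table, on the near ledge of the filled tray (fixed; wood, 240 x 280 mm, 43 mm high, yellow flowers under its mesh cover). Axes are the tray's: x points away from the robot to the catch, z up. The catch is a dark steel clip on the cover 112 mm along x, 20 x 30 mm, its top 63 mm above the table, open to +y where the bar enters.
- bar_full_knob (a point): Centre of the red knob on the filled tray's bar: an upright cylinder 20 mm across and 34 mm high (72 to 106 mm above the table) on a 10 mm stalk, 70 mm from the pivot along the bar. It moves with the bar; its x axis points along the bar to the tip. Pinch it from above or push it sideways.
- bar_empty_knob (a point): Centre of the like red knob on the bar of the other tray, which is the same but empty (bare white floor under the mesh). To be left where it is. Either tray may be on the left or the right.

How it is judged:
By the outcome, as a careful person would: the job done as asked, in the order asked, and still so for the second after the job is handed in, with the robot touching nothing.
It also fails if it takes over 32 s, if anything falls off the work surface, if the arm or the gripper's body presses on something with over 40 N, if the wrist force passes 120 N, or if a joint passes its speed limit or range.

## Working session

There is one attempt and no reset: what is moved stays moved. The work goes in short steps, each a Python script; the robot and the scene stay as the last script left them, time stands still between calls to the robot, and variables do not carry over. Pictures are saved under pics/ and viewed, and the job is handed in when it is done.

```bash
mkdir -p pics; ls
python3 - <<'E'
from cell import manip,cams
import cv2,numpy as np,pickle
D={}
for n in ["scene","side"]:
    c=cams.capture(n);cv2.imwrite(f"pics/{n}1.png",c["image"]);D[n]=c
    print(n,c["position"],c["orientation"],c["intrinsics"],c["k1"])
pickle.dump(D,open("d.pkl","wb"))
print(manip.state())
E
```

```text
pics
scene [ 1.20383025 -0.12706064  0.81544145] [-1.91006015 -1.59051529  0.66543263] [[509.04171531   0.         278.53699183]
 [  0.         509.04171531 210.32733538]
 [  0.           0.           1.        ]] -0.025316777666053985
side [ 0.35383056 -0.6113048   0.61627469] [-2.26073001  0.31560573 -0.13578595] [[477.96891387   0.         278.87553833]
 [  0.         477.96891387 214.87905358]
 [  0.           0.           1.        ]] -0.0318341679654333
{'clock': 0.1, 'joint_pos': array([-1.30992357e+00,  2.64679614e-01,  1.60521703e+00, -2.05559592e-05,
        1.27369972e+00, -3.68572043e-02]), 'joint_velocities': array([ 4.63148960e-04, -2.76059012e-03, -3.19670896e-03, -9.83595754e-04,
        7.09679032e-05,  1.58255592e-04]), 'tau': array([ 2.33755372e-04, -5.03621650e+01, -3.58070326e+01,  7.31314905e-02,
        2.32883758e-02, -5.73308125e-05]), 'tool_pos': array([ 0.19786769, -0.64468468,  0.23752232]), 'tcp_rot': array([ 2.06187688,  0.31134702, -2.0623846 ]), 'contact_force': array([0.01690752, 0.10460605, 0.77130699]), 'moment': array([ 0.01844482, -0.01264212, -0.01284328]), 'gripper_width': 0.08783555389470218}
```

View pics/scene1.png

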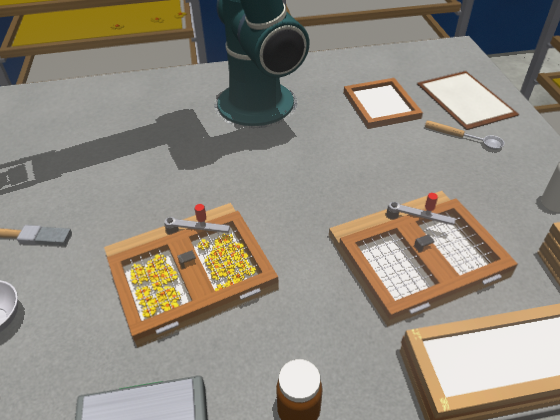

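View pics/side1.png

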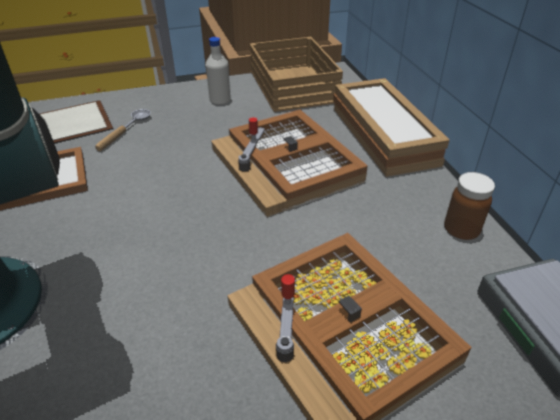

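The filled tray is the left one in the scene view: knob (200,213), pivot (170,224), catch (186,258). In the side view its knob is at (288,288), pivot (285,347) and catch (350,307). Next I measure these points.

```bash
cat > h.py <<'E'
import numpy as np,cv2
from scipy.spatial.transform import Rotation as R
def rays(c,uv):
    K=c["intrinsics"];d=np.array([c["k1"],0,0,0,0.])
    p=cv2.undistortPoints(np.array(uv,float).reshape(-1,1,2),K,d).reshape(-1,2)
    return np.c_[p,np.ones(len(p))]
def pose(c,T=None):
    if T is not None: return T[:3,:3],T[:3,3]
    return R.from_rotvec(c["orientation"]).as_matrix(),np.array(c["position"])
def depth(c,uv,T=None):
    A,t=pose(c,T);uv=np.array(uv).reshape(-1,2);z=c["z_map"][uv[:,1].astype(int),uv[:,0].astype(int)]
    return (rays(c,uv)*z[:,None])@A.T+t
def plane(c,uv,h,T=None):
    A,t=pose(c,T);r=rays(c,uv)@A.T
    return t+r*((h-t[2])/r[:,2])[:,None]
def red(c):
    b,g,r=[c["image"][...,i].astype(int) for i in range(3)]
    m=((r>110)&(g<60)&(b<60)).astype(np.uint8)
    return cv2.connectedComponentsWithStats(m)
E
python3 - <<'E'
import pickle;from h import *
D=pickle.load(open("d.pkl","rb"))
pts={"scene":dict(pivot=(170,224),catch=(186,258)),"side":dict(pivot=(285,346),catch=(350,306))}
for n,c in D.items():
    k,l,s,ce=red(c)
    for i in range(1,k):
        if s[i,4]<25: continue
        v,u=np.where(l==i);P=depth(c,np.c_[u,v]);P=P[np.isfinite(P).all(1)&(P[:,2]>0.05)&(P[:,2]<.13)]
        top=P[P[:,2]>np.percentile(P[:,2],90)-.004]
        print(n,ce[i],s[i],"med",np.median(P,0),"z",np.percentile(P[:,2],[2,98]),"plane89",plane(c,[ce[i]],.089))
    for q,uv in pts[n].items(): print(n,q,depth(c,[uv]),plane(c,[uv],.063))
    im=c["image"];u,v=pts[n]["pivot"];cr=im[v-80:v+80,u-60:u+120];cv2.imwrite(f"pics/crop_{n}.png",cv2.resize(cr,None,fx=3.6,fy=3.6,interpolation=2))
E
```

```text
scene pivot [[ 0.4725101  -0.24010001  0.05372898]] [[ 0.48141121 -0.23872418  0.063     ]]
scene catch [[ 0.57631545 -0.21096095  0.06371132]] [[ 0.57572167 -0.21104034  0.063     ]]
side [287.19166667 279.14166667] [281 274  13  11 120] med [ 0.48500359 -0.17609825  0.1071339 ] z [0.10474385 0.10895615] plane89 [[ 0.48954852 -0.16047815  0.089     ]]
side pivot [[ 0.46107367 -0.24680522  0.05397613]] [[ 0.45935261 -0.25265478  0.063     ]]
side catch [[ 0.56811745 -0.21579533  0.06614738]] [[ 0.56934343 -0.21353255  0.063     ]]
```

View pics/crop_scene.png

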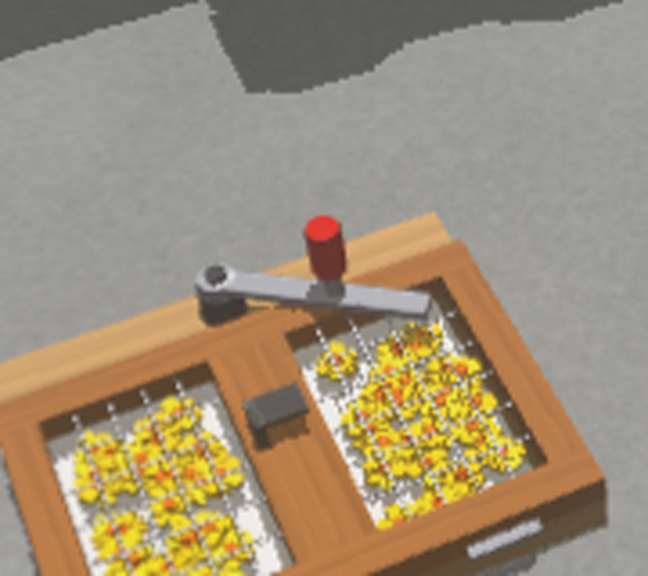

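View pics/crop_side.png

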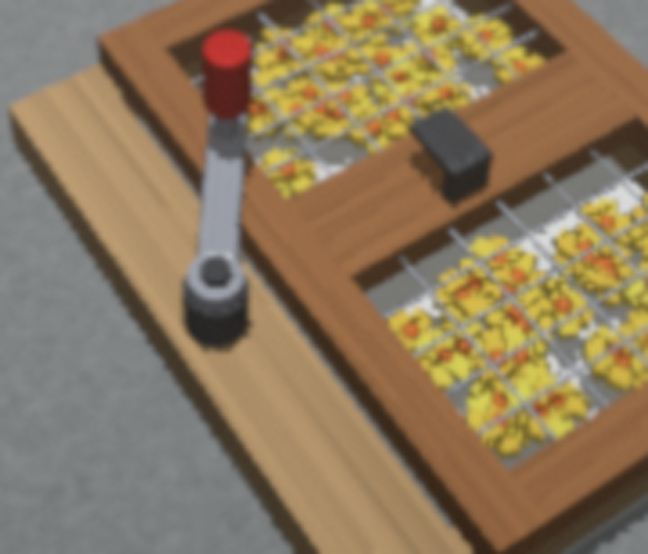

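Run:
```python
import pickle;from h import *
D=pickle.load(open("d.pkl","rb"))
P={"side":[(284.4,341.5),(288.3,279.3),(350.6,304.3)],"scene":[(169.7,220.1),(199.7,207.3),(186.7,256)]}
res={}
for n,c in D.items():
    o=[]
    for uv,h in zip(P[n],(.057,.106,.063)):
        p=plane(c,[uv],h)[0];o.append(p);print(n,p.round(4),depth(c,[uv]).round(4))
    o=np.array(o)
    a=np.arctan2(*(o[2]-o[0])[[1,0]]);b=np.arctan2(*(o[1]-o[0])[[1,0]])
    print("cd",np.linalg.norm((o[2]-o[0])[:2]),"kd",np.linalg.norm((o[1]-o[0])[:2]),"yaw",a,"bar",b-a)
```

```text
scene [ 0.4646 -0.2399  0.057 ] [[ 0.4656 -0.2398  0.0581]]
scene [ 0.489  -0.1736  0.106 ] [[ 0.4875 -0.1737  0.1045]]
scene [ 0.5711 -0.2095  0.063 ] [[ 0.5692 -0.2097  0.0607]]
cd 0.11078137954166181 kd 0.07069687660834292 yaw 0.2784350785617088 bar 0.9392346320424229
side [ 0.4617 -0.2416  0.057 ] [[ 0.4613 -0.243   0.0591]]
side [ 0.4866 -0.1757  0.106 ] [[ 0.486  -0.1775  0.1081]]
side [ 0.5714 -0.2109  0.063 ] [[ 0.571  -0.2116  0.064 ]]
cd 0.11386174515310418 kd 0.07039064563830641 yaw 0.2732398144255203 bar 0.9364753804381836
```

```bash
cat >> h.py <<'E'
PIV=np.array([.463,-.2407]);YAW=.276;RAD=.0703
def tool(q,z,s,rad=RAD):
    a=YAW+q;p=np.r_[PIV+rad*np.array([np.cos(a),np.sin(a)]),z]
    x=np.array([0,0,-1.]);y=s*np.array([-np.sin(a),np.cos(a),0]);
    return p,R.from_matrix(np.c_[x,y,np.cross(x,y)]).as_rotvec()
E
python3 - <<'E'
from h import *;from cell import manip,inverse_kinematics as ik
for s in (1,-1):
    for q in (.938,.5,0,-.05):
        for z in (.2,.073):
            j=ik(*tool(q,z,s));print(s,q,z,None if j is None else np.round(j,2))
E
```

```text
1 0.938 0.2 None
1 0.938 0.073 None
1 0.5 0.2 None
1 0.5 0.073 None
1 0 0.2 [-0.44  0.1   1.86  0.    1.17 -2.29]
1 0 0.073 [-0.44  0.23  1.97  0.    0.94 -2.29]
1 -0.05 0.2 [-0.44  0.11  1.86  0.    1.17 -2.24]
1 -0.05 0.073 [-0.44  0.24  1.97  0.    0.94 -2.24]
-1 0.938 0.2 [-0.39 -0.01  1.98 -0.    1.17 -0.04]
-1 0.938 0.073 [-0.39  0.14  2.09 -0.    0.92 -0.04]
-1 0.5 0.2 [-0.4   0.05  1.92 -0.    1.17  0.39]
-1 0.5 0.073 [-0.4   0.19  2.03 -0.    0.93  0.39]
-1 0 0.2 [-0.44  0.1   1.86 -0.    1.17  0.86]
-1 0 0.073 [-0.44  0.23  1.97 -0.    0.94  0.86]
-1 -0.05 0.2 [-0.44  0.11  1.86 -0.    1.17  0.9 ]
-1 -0.05 0.073 [-0.44  0.24  1.97 -0.    0.94  0.9 ]
```

Run:
```python
from h import *;from cell import manip,cams
manip.move_pose(*tool(.938,.2,-1))
s=manip.state();c=cams.capture("wrist")
T=np.eye(4);T[:3,:3]=R.from_rotvec(s["tcp_rot"]).as_matrix();T[:3,3]=s["tool_pos"];T=T@c["T_tool_cam"]
cv2.imwrite("pics/w1.png",c["image"]);print(s["clock"],s["tool_pos"])
k,l,st,ce=red(c)
for i in range(1,k):
    if st[i,4]>200: 
        v,u=np.where(l==i);P=depth(c,np.c_[u,v],T);m=P[:,2]>.1;print(st[i],ce[i],m.sum(),P[m].mean(0),P[m].min(0),P[m].max(0))
np.save("T.npy",T)
```

```text
2.1 [ 0.48764813 -0.1756696   0.20019021]
[268 204  22  19 310] [278.50967742 212.96451613] 310 [ 0.48815945 -0.17204527  0.1094117 ] [ 0.47869674 -0.18202207  0.1035535 ] [ 0.51682496 -0.09660711  0.3455609 ]
```

View pics/w1.png

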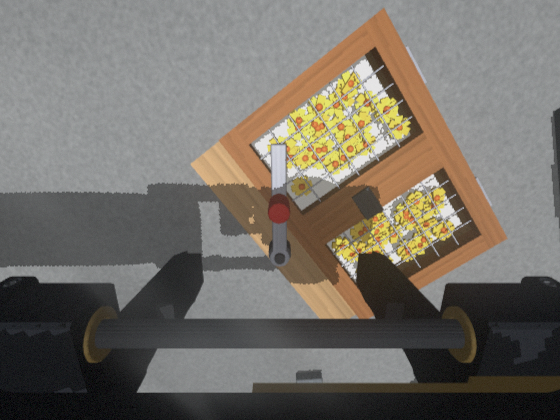

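The wrist view shows the knob at (278,213), with the bar running straight down the image to the pivot at (280,258). It agrees with the fixed cameras to within about 3 mm, so I go down and grip.

Run:
```python
from h import *;from cell import manip
p,r=tool(.938,.073,-1)
manip.move_linear(p,rate=.12)
s=manip.state();print(s["clock"],s["tool_pos"],s["contact_force"])
manip.set_gripper(.0,force=20)
s=manip.state();print(s["clock"],s["gripper_width"],s["contact_force"])
for q in np.linspace(.938,.1,9)[1:]:
    p,r=tool(q,.073,-1);manip.move_linear(p,rate=.07,rot=r)
    s=manip.state();print(round(q,3),round(s["clock"],2),(s["tool_pos"]-p).round(4),s["contact_force"].round(1),round(s["gripper_width"],4))
    if np.linalg.norm(s["contact_force"])>25: print("STOP");break
```

```text
3.3583 [ 0.48830113 -0.17514727  0.07383319] [-0.55997934  0.92664385  0.12579534]
4.4 0.019347414866705846 [-0.04835072 -0.53209329  0.82387093]
0.833 4.66 [ 0.0001  0.     -0.    ] [ 0.7  0.5 -0.3] 0.0195
0.728 4.92 [-0.0001  0.0001 -0.    ] [-0.1 -0.3 -0.3] 0.0191
0.624 5.17 [-0.      0.0002 -0.    ] [ 1.5  0.8 -0. ] 0.0189
0.519 5.43 [-0.      0.0002 -0.    ] [ 1.4  0.7 -1.5] 0.0191
0.414 5.69 [ 0.      0.0002 -0.    ] [ 2.7  1.2 -0.8] 0.0194
0.31 5.95 [0.0001 0.0002 0.    ] [ 3.8  1.2 -2.3] 0.0193
0.205 6.21 [0.0002 0.0002 0.    ] [ 4.1  1.6 -1.3] 0.0191
0.1 6.47 [0.0002 0.0002 0.    ] [ 3.9  1.1 -2.9] 0.0195
```

Held securely, with low forces. Next I close the rest in small steps until the stop pushes back.

Run:
```python
from h import *;from cell import manip,cams
a=YAW;t=np.array([-np.sin(a),np.cos(a),0]);e=np.array([np.cos(a),np.sin(a),0])
q=.1
while q>-.16:
    q-=.015 
    p,r=tool(q,.073,-1);manip.move_linear(p,rate=.03,rot=r);manip.dwell(.05)
    s=manip.state();f=s["contact_force"];print(round(q,3),round(s["clock"],2),"tan",round(f@t,1),"rad",round(f@e,1),"z",round(f[2],1),"err",(s["tool_pos"]-p).round(4),round(s["gripper_width"],4))
    if f@t>14: break
c=cams.capture("scene");cv2.imwrite("pics/s2.png",cv2.resize(c["image"][150:300,90:290],None,fx=3.8,fy=3.8,interpolation=2))
c=cams.capture("wrist");cv2.imwrite("pics/w2.png",c["image"])
```

```text
0.085 6.77 tan 0.4 rad 5.0 z -2.8 err [0.0001 0.0003 0.    ] 0.0192
0.07 7.07 tan 0.5 rad 4.7 z -3.5 err [0.0002 0.0003 0.    ] 0.0195
0.055 7.37 tan 0.5 rad 5.2 z -3.4 err [0.0002 0.0003 0.    ] 0.0196
0.04 7.67 tan 0.2 rad 5.3 z -3.1 err [0.0002 0.0003 0.    ] 0.0193
0.025 7.97 tan 0.2 rad 5.2 z -3.7 err [0.0002 0.0003 0.    ] 0.0195
0.01 8.27 tan 0.2 rad 4.4 z -2.6 err [0.0002 0.0003 0.    ] 0.0195
-0.005 8.57 tan -0.6 rad 4.7 z -3.7 err [0.0002 0.0003 0.    ] 0.0197
-0.02 8.87 tan 3.7 rad 6.0 z -1.2 err [-0.0001  0.0012  0.    ] 0.0193
-0.035 9.17 tan 6.1 rad 6.6 z 0.3 err [-0.0004  0.0021 -0.0001] 0.0195
-0.05 9.47 tan 8.7 rad 5.6 z 1.9 err [-0.0008  0.0031 -0.0001] 0.0192
-0.065 9.77 tan 11.8 rad 5.5 z 3.9 err [-0.0012  0.004  -0.0001] 0.0195
-0.08 10.07 tan 15.2 rad 5.4 z 5.9 err [-0.0016  0.0049 -0.0002] 0.0194
```

View pics/s2.png

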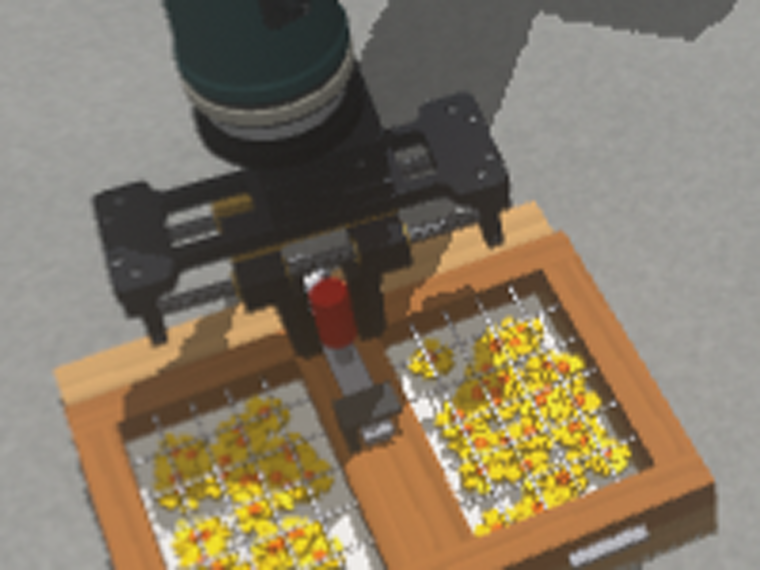

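View pics/w2.png

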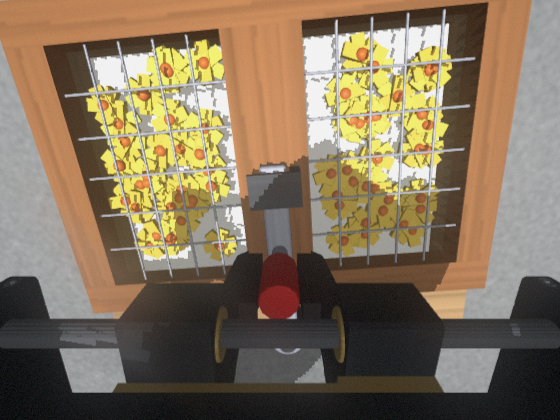

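The tangential force rises linearly from -0.02 rad while the tool stays put, so the bar is on its hard stop. Both views show it under the catch clip with its tip showing beyond. I ease the preload, let go, back off and check.

Run:
```python
from h import *;from cell import manip,cams
p,r=tool(-.035,.073,-1);manip.move_linear(p,rate=.03,rot=r)
manip.set_gripper(.07)
s=manip.state();print(s["clock"],s["gripper_width"],s["contact_force"],(s["tool_pos"]-p).round(4))
p2=p.copy();p2[2]=.2;manip.move_linear(p2,rate=.12)
s=manip.state();print(s["clock"],s["contact_force"]);c=cams.capture("wrist");cv2.imwrite("pics/w3.png",c["image"])
T=np.eye(4);T[:3,:3]=R.from_rotvec(s["tcp_rot"]).as_matrix();T[:3,3]=s["tool_pos"];T=T@c["T_tool_cam"]
k,l,st,ce=red(c)
for i in range(1,k):
    if st[i,4]>200: o=plane(c,[ce[i]],.104,T)[0][:2];d=o-PIV;print(o,"r",np.hypot(*d),"q",np.arctan2(d[1],d[0])-YAW)
p2+=[-.06,-.16,.1]
try: manip.move_pose(p2,r)
except manip.IKError: print("ik")
for n in("scene","side"):
    c=cams.capture(n);cv2.imwrite(f"pics/{n}3.png",c["image"])
    cv2.imwrite(f"pics/{n}3c.png",cv2.resize(c["image"][150:300,90:290] if n=="scene" else c["image"][230:400,220:440],None,fx=3.5,fy=3.5,interpolation=2))
print(manip.state()["clock"])
```

```text
11.2917 0.06992050610406496 [-0.24438211  0.25107523 -0.00083076] [-0.  0. -0.]
12.5 [ 0.76698747 -0.92450893 -0.11199158]
[ 0.53083331 -0.22026305] r 0.07084508731319006 q 0.01663242947109206
13.4583
```

View pics/w3.png

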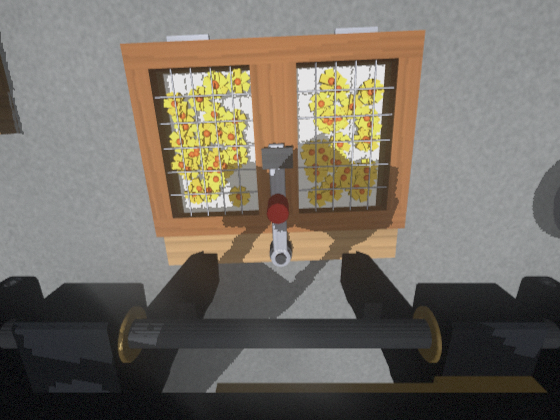

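View pics/scene3.png

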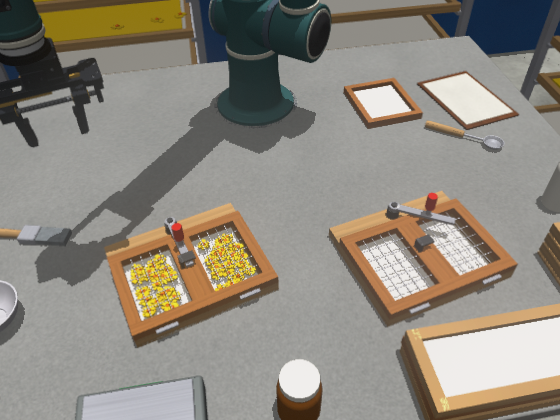

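View pics/side3c.png

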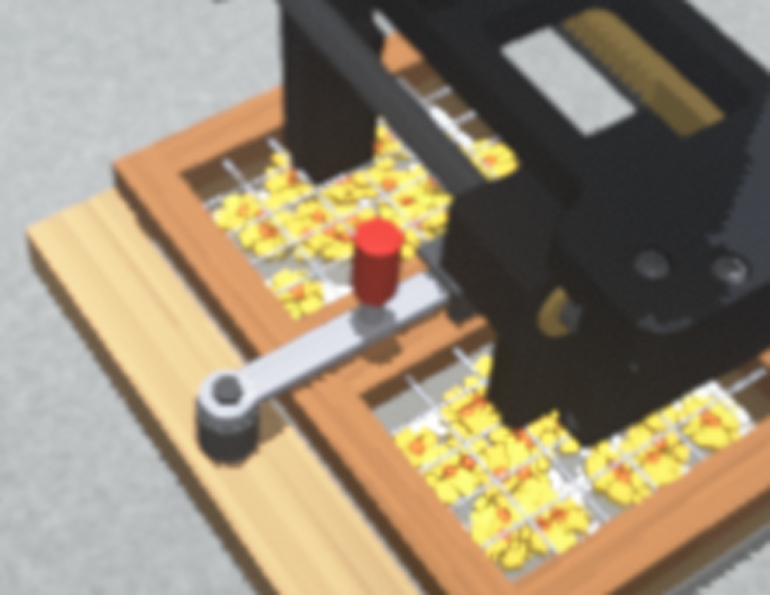

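The bar lies in the catch: the clip at (278,157) in the wrist view covers it, with the tip showing beyond. The empty tray is unchanged in the scene view, with its knob still at (431,201). The robot is clear, so I hand in.

Run:
```python
from cell import manip,order
order.close_job();print(manip.state()["clock"])
```

```text
the job is handed in; nothing more can be done
the job is handed in; nothing more can be done
```

The filled tray's bar is closed into its catch, and I handed the job in at about 13.5 s. I pinched the red knob of the tray with the yellow flowers (the one on the robot's right) and swung the bar clockwise from about 0.94 rad. I then let go and backed the arm clear.

- **Hard stop:** at about -0.015 rad by my estimate, the push force rose steadily to 15 N while the tool stayed put.
- **Catch:** after release, the wrist picture shows the bar under the clip with its tip showing beyond.
- **Empty tray:** its knob and bar look unchanged in the scene picture.

**Disagreement:** the wrist picture put the released bar at +0.017 rad, against about -0.015 rad at the stop. That is about 2 mm at the knob, within the calibration error; the wrist picture was also off by about 3 mm the same way before the grasp. No checks failed. In the last side view the gripper hid the catch, so only the wrist and scene pictures show it after release.

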